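# Release the cordless driver from its charging dock and hold it level

## Task

Fetch the cordless screwdriver ready for driving a screw into an upright panel: press the dock's sprung knob down and, keeping it down, turn it clockwise as far as it goes so that the steel keeper arm swings off the driver's guard, and let the knob spring back up. Then draw the driver out of its slanted holster, turn it until it is level and hold it there well clear of the dock, at least 20 cm above the bench; finish while still holding it, level and still. Leave the other things on the bench where they are.

Things in the scene. Friction and masses are not known exactly. Their poses are not given: they have to be found in the camera images.
- dock: Fixed grey charging dock, plate 130 x 250 x 12 mm, nothing on it higher than 172 mm. Origin on the bench, near the middle of the plate; x points to its back, y to its left, z up. Slanted holster on the left (y = +55 mm), knob post on the right (x = +6, y = -60 mm).
- holster_mouth (a point): Centre of the holster's mouth, 78 mm above the bench, in a 60 mm square plate; axes as the dock's. The holster is a square tube, 26 mm inside, 45 mm deep, open below; its axis leans 45 degrees from vertical, mouth towards the front: the way out is (-0.707, 0, 0.707) in dock axes.
- knob_grip (a point): Middle of the black knob's grip bar (14 mm thick, 40 long, 34 high; 17 mm below its top, 17 mm above the 42 mm disc under it), 158 mm above the bench. z up; y along the bar, which at the start points to the driver, along dock y. Moves with the knob. Steel lugs stand 27 to 46 mm from its axis, tops 6 mm below the disc's top.
- knob (a joint): How far the knob is pressed, m: 0 up, 0.008 fully down; spring about 3 N at the top, 7 N at the bottom. Up, a key under its disc is caught between steel lugs so it can not turn; pressed 5 mm or more it turns freely. Turned past 1.0 rad it springs up again once not pushed, and can not turn back.
- keeper (a joint): Turn of knob and keeper arm together, rad, clockwise seen from above: 0 locked (steel arm 8 mm thick, 127 mm long, 104 mm above the bench, lying over the upper side of the driver's guard), 1.5 at the stop (arm points to the dock's back). Stays where it is left (friction 0.04 N m).
- driver_grip (a point): On the axis of the cordless screwdriver, mid grip, 119 mm above the bench; handle 30 mm square with rounded edges; 40 mm below the butt, 52 mm above the top of its guard (disc, 60 mm across, 8 thick, resting on the holster's mouth). z from bit to butt, leaning 45 degrees to the dock's front; y along dock y. 0.3 kg, centre of mass about 39 mm from here towards the bit.
- driver_bit (a point): Tip of the driver's bit, 128 mm from the grip point along the driver, axes as the driver's. Below the guard come a steel nose, 23 mm across and 48 mm long, standing in the holster, and a 7 mm bit, 20 mm long: draw the driver at least 75 mm along its axis to free it.
- cellpack: Block of six purple-wrapped cells, 56 x 37 x 65 mm, standing behind the dock. Leave alone. Origin under its centre.
- taperoll: Brown tape roll, 90 mm across, 24 mm high, behind the knob. Leave alone. Origin under its centre.
- screwjar: Glass jar with a white lid, 44 mm across, 50 mm high, in front of the knob. Leave alone. Origin under its centre.
- cell: Single purple-wrapped cell standing upright, 18 mm across, 65 mm high, to the left of the holster. Leave alone. Origin under its centre.
- spanner: Steel spanner 150 mm long, lying at the left. Leave alone.
- cellholder: Black cell tray 80 x 120 x 18 mm at the right. Leave alone.
There are look-alikes about, which are no part of the job. What is meant by the part that bears driver_grip is not brown or orange, and is the larger of those in its own colour.

How it is judged:
By the outcome, as a careful person would: the job done as asked, in the order asked, and still so for the second after the job is handed in, while the arm keeps its last pose, push and grip.
It also fails if it takes over 56 s, if anything falls off the work surface, if the arm or the gripper's body presses on something with over 40 N, if the wrist force passes 120 N, or if a joint passes its speed limit or range.

## Robot

A 6-joint arm with a two-finger parallel gripper is mounted at the origin on the work surface. World frame = base frame: x ahead of the robot, y to its left, z up, the work surface at z = 0. Lengths are in m, angles in degrees, forces in N, time in s.
With the tool pointing down it reaches from about 0.275 to 0.85 m from the base axis. Payload 5.2 kg.
Tool frame: the origin (TCP) lies at the very end of the fingers, on their centre line; the grasp point (between the pads) lies 19 mm behind it; z points along the fingers, y is the direction in which the jaws open and shut (so a half turn about z gives the same grasp; the last joint's range is limited). The gripper opens to 85 mm and grips with 20 to 120 N. Pads are 22 mm wide; open, the fingers measure 114 mm over their backs; the gripper's body (76 mm by 85 mm) begins 54 mm behind the grasp point. The pads swing forward as they close: fully open they stand 13 mm farther back than shut.
Start: joints at [-85.187, 14.817, 87.949, -0, 77.235, -11.62], TCP at [0.156, -0.528, 0.231] pointing down, gripper open.
Joint ranges: [-179.93, 179.93], [-52.35, 119.4], [10.71, 147.94], [-69.91, 249.91], [12.55, 155.21], [-178.61, 178.61]. Speed limits (degrees/s): [147.25, 147.25, 180, 180, 180, 180].

## Interface

Orientations are given as [roll, pitch, yaw] about the fixed x, y, z axes, in that order (R = Rz(yaw) Ry(pitch) Rx(roll)).
In Python, from cell import * gives the robot as it stands. The module is installed in compiled form; this text tells all that it offers.
- The arm moves only by the tool arm_command, never from a script. Its argument "motion" is a list of rows, each a list of 7 numbers: the turn, a rotation vector about the world's x, y, z each as a share of pi rad, from -1 to 1, then the shift along the world's x, y, z each as a share of 0.3 m, from -1 to 1, then the opening, from -1 (shut) to 1 (fully open). A call has 1 to 12 rows; each row shifts and turns the commanded pose from where the row before left it; what a row does not reach is not made up. A row lasts 1/12 s, in which the tool goes at most 41.7 mm and 7.16 degrees, less where a joint would pass 70% of its speed; a pose out of reach is approached as far as the arm can. A call with a number of a shift or a turn outside -1 to 1 is refused whole. A call with a gripper value outside its range is refused whole. The fingers move at their own pace and stop on an object; the grip force is fixed at half the most. Time passes only in rows, so rows that do not move let the fingers close. It gives the time, the measured TCP pose, the force and the opening at its end, in the units of the state.
- observe(): the state, without advancing time (a new reading comes with each control period).
- grab_frame(name): name is "side" or "top"; returns the picture (480x640x3 uint8, red, green, blue); there is no depth.
- camera_model(name): a dict with "fx", "fy", "cx", "cy" (pixels), "rvec" (rotation vector, rad) and "tvec" (3), from world to camera coordinates, as OpenCV has them. Camera axes: x right, y down, z forward; pixel columns grow to the right and rows downward; lengths in m; the calibration is good to about 2 mm. A picture is of the moment at which its call begins. camera_model takes no time and is no camera call.
- close_job(): hands the job in, once; it reports no verdict.
The state is a dict: "time": time; "joint_pos": joint angles; "joint_velocities": joint speeds; "tau": joint torques, N m; "tool_pos": TCP position; "tool_rot": TCP orientation; "contact_force": force on the tool from outside, world axes, zero at the start; "ft_torque": the same for the moment, N m; "width": finger opening in m.
Only numpy, scipy, OpenCV 4.12 (cv2) and the standard library are available. Lean on these libraries where they do the work, as an engineer would, in place of code of your own. Each camera call takes 0.05 s, during which the arm holds its last target. There are 200 camera calls.

## Working session

There is one attempt and no reset: what is moved stays moved. The work goes in short steps, Python scripts to look and compute and a tool call to move; the robot and the scene stay as the last step left them, time stands still between calls to the robot, and variables do not carry over. Pictures are saved under pics/ and viewed, on a budget of 10 in all, crops included, one or two more only if the job needs it, and the job is handed in when it is done.

Besides the shell and the picture viewer there is one more tool, called after ">>>" as a command line: name --pt "numbers of a row" for each row, then --argument value for the rest. arm_command: Moves the arm, as the interface text tells. Shift numbers are shares of 0.3 m and turn numbers shares of pi rad, none past 1 either way. Its arguments: {"type":"object","properties":{"motion":{"type":"array"}},"required":["motion"]}

```bash
mkdir -p pics; python3 - <<'E'
from cell import *
import cv2
for n in ("top","side"):
    cv2.imwrite(f"pics/{n}0.png",grab_frame(n)[:,:,::-1]); print(n,camera_model(n))
print(observe())
E
```

```text
top {'fx': 495.8444112224338, 'fy': 495.8444112224338, 'cx': 317.1845525714401, 'cy': 233.3429865896103, 'rvec': array([ 2.1340445 , -2.17128271,  0.13561229]), 'tvec': array([0.01499028, 0.57766258, 1.35437606])}
side {'fx': 495.558313634473, 'fy': 495.558313634473, 'cx': 326.11666307356927, 'cy': 244.31247404244877, 'rvec': array([ 2.05489743, -0.12851262,  0.05882899]), 'tvec': array([-0.58593561,  0.14705562,  1.16504502])}
{'time': 0.1, 'joint_pos': array([-8.51883290e+01,  1.48571844e+01,  8.80069498e+01, -1.50754878e-03,
        7.72353730e+01, -1.16192934e+01]), 'joint_velocities': array([-0.03658625, -0.07657068, -0.1747557 , -0.02330573, -0.02550726,
       -0.08142389]), 'tau': array([ 2.94248217e-03, -4.46970034e+01, -2.91245413e+01, -9.49053401e-05,
        6.29381306e-03,  4.44787418e-06]), 'tool_pos': array([ 0.15554663, -0.52702795,  0.23052309]), 'tool_rot': array([-1.79902236e+02, -1.86019142e-02,  1.64312829e+01]), 'contact_force': array([-0.56119426,  0.41958922,  0.09137956]), 'ft_torque': array([-0.06045029, -0.02759384,  0.01116232]), 'width': 0.08510880793963488}
```

View pics/top0.png

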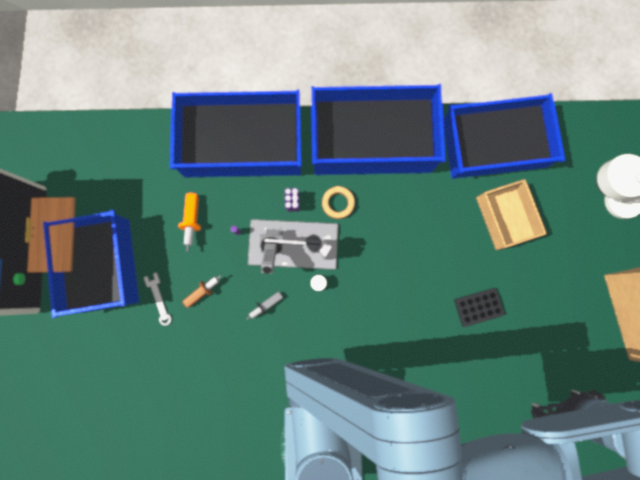

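View pics/side0.png

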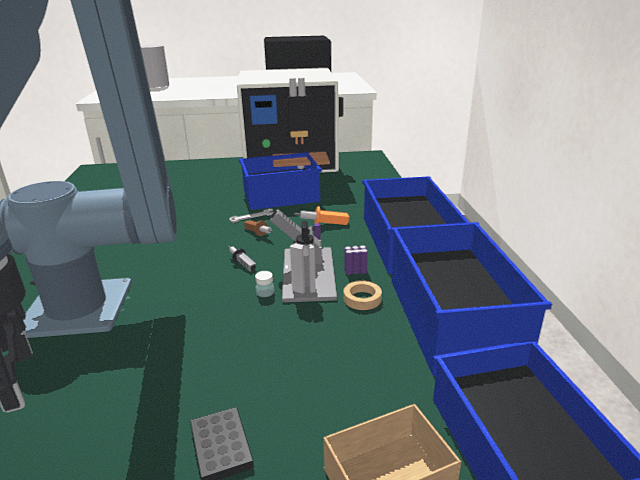

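The top picture shows the dock at about (294,245), the holster with a grey driver at (267,255) and the knob at (314,242). In the side picture the dock is at (308,270).

Things that could be taken for the driver, in top pixels:
- orange driver (190,220)
- brown driver (203,291)
- small grey driver lying loose (266,305)
- larger grey driver standing in the dock (267,255)

I choose the grey one in the dock and will check it in a crop.

```bash
python3 - <<'E'
import cv2,numpy as np
t=cv2.imread("pics/top0.png")[205:325,230:350]; s=cv2.imread("pics/side0.png")[195:315,220:340+40]
t=cv2.resize(t,(600,600),interpolation=cv2.INTER_CUBIC)
cv2.imwrite("pics/tc.png",t); cv2.imwrite("pics/sc.png",cv2.resize(s,(800,600),interpolation=cv2.INTER_CUBIC))
E
```

```text
(no output)
```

View pics/tc.png

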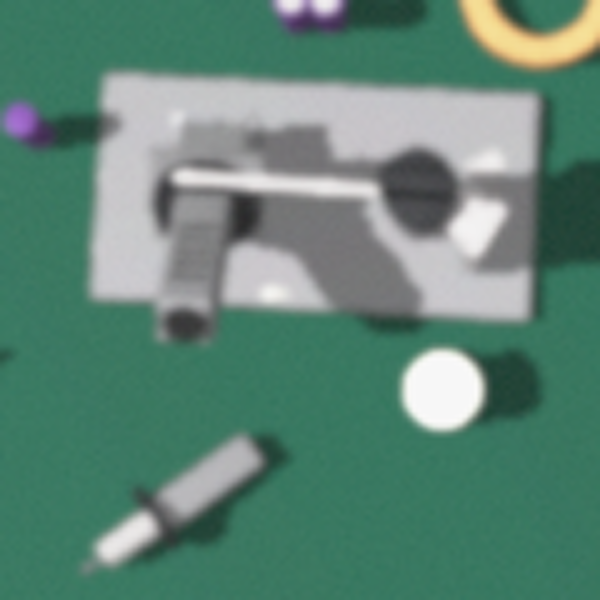

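View pics/sc.png

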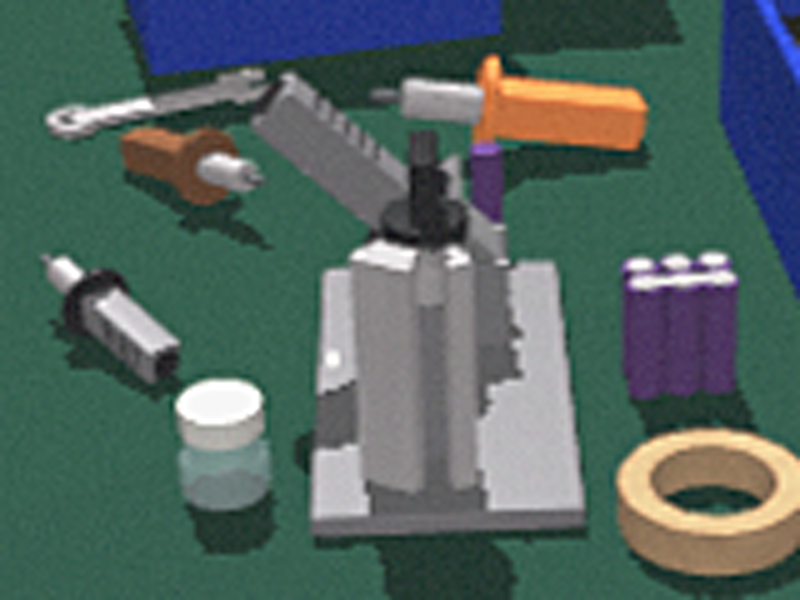

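The loose grey driver is smaller than the one in the dock, so the dock driver is the right one. In the top crop, at 5x from (230,205), I read these points:
- plate corners (105,73), (541,93), (532,320) and (90,298)
- knob disc (420,191)
- butt (186,325)

In the side crop, at 5x from (220,195), the bar top is at (424,137), the disc at (425,222) and the butt at (275,97).

```bash
cat > h.py <<'E'
import numpy as np, cv2
from cell import *
from scipy.optimize import least_squares
from scipy.spatial.transform import Rotation as R
def proj(n,P):
    c=camera_model(n); K=np.array([[c["fx"],0,c["cx"]],[0,c["fy"],c["cy"]],[0,0,1]])
    return cv2.projectPoints(np.float64(P).reshape(-1,1,3),c["rvec"],c["tvec"],K,None)[0].reshape(-1,2)
def w(p,P):  # dock -> world
    c,s=np.cos(p[2]),np.sin(p[2]); P=np.atleast_2d(P)
    return np.c_[p[0]+c*P[:,0]-s*P[:,1],p[1]+s*P[:,0]+c*P[:,1],P[:,2]]
E
python3 - <<'E'
from h import *
T=(np.array([(105,73),(541,93),(532,320),(90,298),(420,191),(186,325)])+.5)/5-.5+[230,205]
S=(np.array([(424,137),(425,222),(275,97)])+.5)/5-.5+[220,195]
def f(p):
    b=[p[3],.055,.119+.0283]
    TP=[(.065,.125,.012),(.065,-.125,.012),(-.065,-.125,.012),(-.065,.125,.012),(.006,-.06,.141),b]
    SP=[(.006,-.06,.175),(.006,-.06,.141),b]
    return np.r_[(proj("top",w(p,TP))-T).ravel(),(proj("side",w(p,SP))-S).ravel()]
r=least_squares(f,[.55,0,0,-.05],loss='soft_l1')
print(r.x,np.degrees(r.x[2])); print(f(r.x).reshape(-1,2).round(2))
p=r.x; print("knob",w(p,[.006,-.06,.158]),"grip",w(p,[p[3]+.0283,.055,.119]))
E
```

```text
[ 0.54717524  0.07437636 -0.08581428 -0.07807451] -4.91679595223887
[[ 0.76  0.96]
 [ 0.49  2.82]
 [-0.62  2.78]
 [-0.17  1.13]
 [ 0.08 -3.14]
 [-0.22 -0.74]
 [ 2.01  0.57]
 [ 2.27 -3.35]
 [-0.7  -0.14]]
knob [[0.54801062 0.0140829  0.158     ]] grip [[0.50229788 0.1334401  0.119     ]]
```

```bash
python3 - <<'E'
from h import *
T=(np.array([(105,73),(541,93),(532,320),(90,298),(420,191),(186,325)])+.5)/5-.5+[230,205]
S=(np.array([(424,134),(425,217),(275,97)])+.5)/5-.5+[220,195]
def f(p):
    b=[p[3],.055,.119+.0283]; d=np.r_[p[4:6],0]
    TP=[d+(.065,.125,.012),d+(.065,-.125,.012),d+(-.065,-.125,.012),d+(-.065,.125,.012),(.006,-.06,.141),b]
    SP=[(.006,-.06,.175),(.006,-.06,.141),b]
    return np.r_[(proj("top",w(p,TP))-T).ravel(),(proj("side",w(p,SP))-S).ravel()]
r=least_squares(f,[.55,0,0,-.05,0,0])
print(r.x.round(4),np.degrees(r.x[2])); print(f(r.x).reshape(-1,2).round(2))
p=r.x; print("knob",w(p,[.006,-.06,.158]),"grip",w(p,[p[3]+.0283,.055,.119]))
t=cv2.imread("pics/top0.png")[205:285,240:345]; s=cv2.imread("pics/side0.png")[200:310,265:335]
def ov(im,n,o,k):
    im=cv2.resize(im,None,fx=k,fy=k,interpolation=cv2.INTER_CUBIC)
    d=np.r_[p[4:6],0]; kb=np.array([.006,-.06,0])
    def pl(P,col):
        q=(proj(n,w(p,np.array(P)))-o+.5)*k-.5
        cv2.polylines(im,[q.round().astype(int)],True,col,1)
    pl([d+(a*.065,b*.125,.012) for a,b in((1,1),(1,-1),(-1,-1),(-1,1))],(0,0,255))
    a=np.linspace(0,2*np.pi,40); pl(np.c_[.006+.021*np.cos(a),-.06+.021*np.sin(a),a*0+.141],(0,255,255))
    for z in(.141,.175): pl([kb+(a*.007,b*.02,z) for a,b in((1,1),(1,-1),(-1,-1),(-1,1))],(255,0,255))
    for u in(.04,-.052):
        c=np.array([p[3]+.0283-u*.707,.055,.119+u*.707]); e=np.array([.707,0,.707])*.015; y=np.array([0,.015,0])
        pl([c+e+y,c+e-y,c-e-y,c-e+y],(0,255,0))
    return im
A=ov(t,"top",[240,205],4.5); B=ov(s,"side",[265,200],4.5)
h=max(A.shape[0],B.shape[0]); pad=lambda i:cv2.copyMakeBorder(i,0,h-i.shape[0],0,0,0)
cv2.imwrite("pics/ov.png",np.hstack([pad(A),pad(B)]))
E
```

```text
[ 0.5401  0.0746 -0.0667 -0.0699  0.0126  0.0009] -3.8190867827372728
[[ 0.18 -0.14]
 [-0.03  0.07]
 [-0.26  0.01]
 [ 0.11  0.06]
 [ 0.03 -0.87]
 [ 0.46 -0.71]
 [-0.55  1.29]
 [-0.26 -2.23]
 [-0.73  0.14]]
knob [[0.54207464 0.01432045 0.158     ]] grip [[0.50223498 0.13223588 0.119     ]]
```

View pics/ov.png

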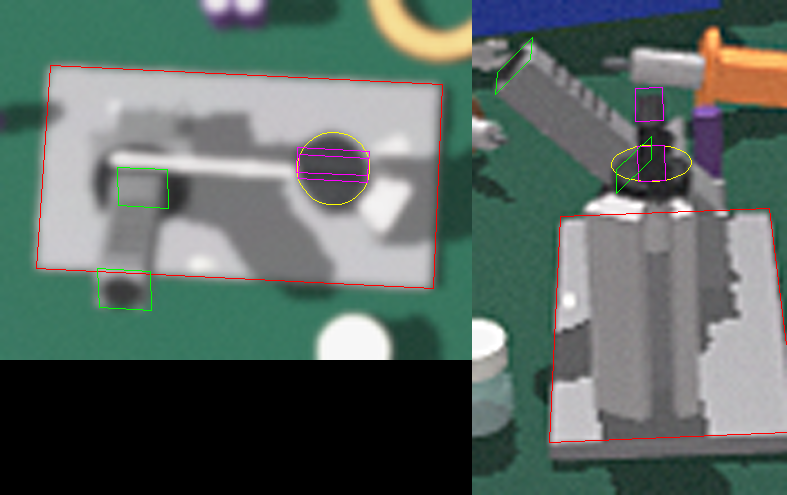

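The fit is good to about 1 px. Knob axis is at about (0.542, 0.014), dock yaw is about -3.8°, and the driver grip is at about (0.502, 0.132, 0.119). I'll move above the knob with the jaws across the bar (tool yaw 86°).

>>> arm_command --pt "0 0 0.0323 0.0537 0.0752 0.006 0.2" --pt "0 0 0.0323 0.0537 0.0752 0.006 0.2" --pt "0 0 0.0323 0.0537 0.0752 0.006 0.2" --pt "0 0 0.0323 0.0537 0.0752 0.006 0.2" --pt "0 0 0.0323 0.0537 0.0752 0.006 0.2" --pt "0 0 0.0323 0.0537 0.0752 0.006 0.2" --pt "0 0 0.0323 0.0537 0.0752 0.006 0.2" --pt "0 0 0.0323 0.0537 0.0752 0.006 0.2" --pt "0 0 0.0323 0.0537 0.0752 0.006 0.2" --pt "0 0 0.0323 0.0537 0.0752 0.006 0.2" --pt "0 0 0.0323 0.0537 0.0752 0.006 0.2" --pt "0 0 0.0323 0.0537 0.0752 0.006 0.2"

```text
time: 1.1
tool_pos: [0.3493, -0.2554, 0.2527]
tool_rot: [-180.0, -0.0, 86.5]
contact_force: [-0.1, -0.1, 0.2]
width: 0.0513
```

>>> arm_command --pt "0 0 0 0.0537 0.0752 0 0.2" --pt "0 0 0 0.0537 0.0752 0 0.2" --pt "0 0 0 0.0537 0.0752 0 0.2" --pt "0 0 0 0.0537 0.0752 0 0.2" --pt "0 0 0 0.0537 0.0752 0 0.2" --pt "0 0 0 0.0537 0.0752 0 0.2" --pt "0 0 0 0.0537 0.0752 0 0.2" --pt "0 0 0 0.0537 0.0752 0 0.2" --pt "0 0 0 0.0537 0.0752 0 0.2" --pt "0 0 0 0.0537 0.0752 0 0.2" --pt "0 0 0 0.0537 0.0752 0 0.2" --pt "0 0 0 0.0537 0.0752 0 0.2"

```text
time: 2.1
tool_pos: [0.5426, 0.0153, 0.2524]
tool_rot: [-179.9, -0.0, 86.2]
contact_force: [0.3, -0.0, 0.4]
width: 0.0515
```

>>> arm_command --pt "0 0 0 0 0 0 0.2" --pt "0 0 0 0 0 0 0.2"

```text
time: 2.27
tool_pos: [0.5423, 0.015, 0.2521]
tool_rot: [-179.9, -0.0, 86.4]
contact_force: [-0.2, -0.1, -1.1]
width: 0.0513
```

>>> arm_command --pt "0 0 0 0 0 -0.07 0.2" --pt "0 0 0 0 0 -0.07 0.2" --pt "0 0 0 0 0 -0.07 0.2" --pt "0 0 0 0 0 0 0.2"

```text
time: 2.6
tool_pos: [0.5388, 0.0134, 0.1857]
tool_rot: [-179.5, -0.0, 86.1]
contact_force: [-0.7, -0.0, -1.0]
width: 0.0515
```

```bash
python3 - <<'E'
from h import *
s=grab_frame("side")[:,:,::-1]; t=grab_frame("top")[:,:,::-1]
cv2.imwrite("pics/s1f.png",s); cv2.imwrite("pics/t1f.png",t)
print(proj("side",[observe()["tool_pos"]]))
cv2.imwrite("pics/s1.png",cv2.resize(s[170:290,230:390],(800,600),interpolation=cv2.INTER_CUBIC))
E
```

```text
[[303.36498204 217.16095607]]
```

View pics/s1.png

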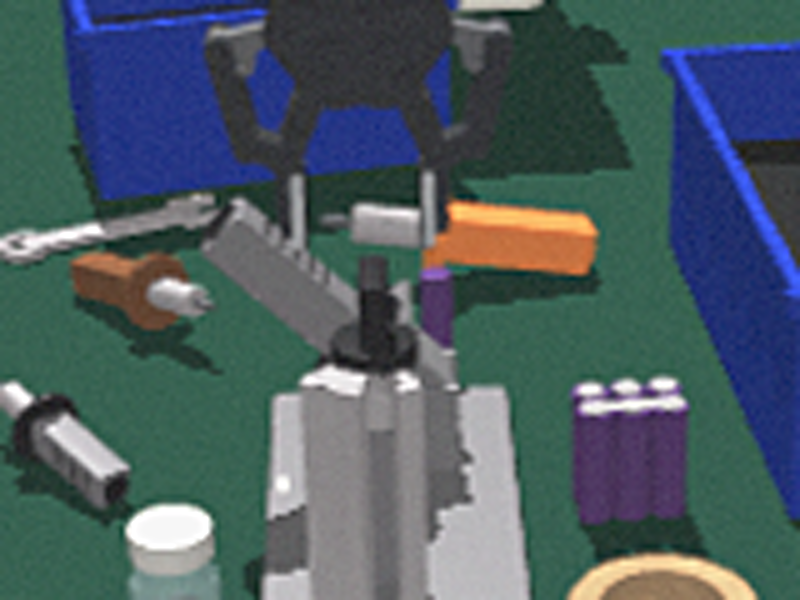

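The crop shows the bar top at (374,275), and the fingertip midpoint at (364,245) is about 2 px left of it. The knob therefore lies 2 to 5 mm further in +x, and the tool is still settling. I'll check the settled pose and correct.

>>> arm_command --pt "0 0 0 0 0 0 0.2" --pt "0 0 0 0 0 0 0.2" --pt "0 0 0 0 0 0 0.2"

```text
time: 2.95
tool_pos: [0.543, 0.0135, 0.1914]
tool_rot: [179.9, 0.0, 86.2]
contact_force: [-0.1, 0.5, -0.1]
width: 0.0513
```

>>> arm_command --pt "0 0 0 0 0 -0.035 0.2" --pt "0 0 0 0 0 -0.035 0.2" --pt "0 0 0 0 0 -0.035 0.2" --pt "0 0 0 0 0 -0.033 0.2" --pt "0 0 0 0 0 0 0.2" --pt "0 0 0 0 0 0 0.2" --pt "0 0 0 0 0 0 0.2"

```text
time: 3.53
tool_pos: [0.5424, 0.0139, 0.1484]
tool_rot: [-180.0, -0.0, 86.2]
contact_force: [0.2, -0.8, -0.2]
width: 0.0512
```

>>> arm_command --pt "0 0 0 0 0 0 -1" --pt "0 0 0 0 0 0 -1" --pt "0 0 0 0 0 0 -1" --pt "0 0 0 0 0 0 -1" --pt "0 0 0 0 0 0 -1" --pt "0 0 0 0 0 0 -1"

```text
time: 4.03
tool_pos: [0.542, 0.0139, 0.1488]
tool_rot: [-180.0, 0.0, 86.2]
contact_force: [-1.4, -0.5, 3.5]
width: 0.0129
```

The bar is gripped (width 13 mm). Now I press down.

>>> arm_command --pt "0 0 0 0 0 -0.008 -1" --pt "0 0 0 0 0 -0.008 -1" --pt "0 0 0 0 0 -0.007 -1" --pt "0 0 0 0 0 -0.005 -1" --pt "0 0 0 0 0 0 -1" --pt "0 0 0 0 0 0 -1" --pt "0 0 0 0 0 0 -1"

```text
time: 4.62
tool_pos: [0.5421, 0.0139, 0.1411]
tool_rot: [180.0, 0.0, 86.2]
contact_force: [-6.0, 0.3, 12.1]
width: 0.0131
```

>>> arm_command --pt "0 0 -0.02 0 0 0 -1" --pt "0 0 -0.03 0 0 0 -1" --pt "0 0 -0.03 0 0 0 -1" --pt "0 0 -0.03 0 0 0 -1" --pt "0 0 -0.03 0 0 0 -1" --pt "0 0 -0.03 0 0 0 -1" --pt "0 0 -0.03 0 0 0 -1" --pt "0 0 -0.03 0 0 0 -1" --pt "0 0 -0.03 0 0 0 -1" --pt "0 0 -0.03 0 0 0 -1" --pt "0 0 -0.03 0 0 0 -1" --pt "0 0 0 0 0 0 -1"

```text
time: 5.62
tool_pos: [0.5413, 0.0145, 0.1412]
tool_rot: [-179.9, 0.0, 28.3]
contact_force: [-8.8, 1.7, 14.7]
width: 0.0127
```

```bash
python3 -c "
from h import *
o=observe();print(o['contact_force'],o['ft_torque'],o['tool_rot'],o['tool_pos'])"
```

```text
[-8.80965975  1.67333341 14.66781332] [ 0.38056432  1.40432946 -0.04496675] [-1.79931973e+02  4.03106951e-02  2.83230348e+01] [0.54130132 0.01448111 0.14117539]
```

>>> arm_command --pt "0 0 -0.025 0 0 0 -1" --pt "0 0 -0.025 0 0 0 -1" --pt "0 0 -0.025 0 0 0 -1" --pt "0 0 -0.025 0 0 0 -1" --pt "0 0 -0.02 0 0 0 -1" --pt "0 0 -0.02 0 0 0 -1" --pt "0 0 -0.015 0 0 0 -1" --pt "0 0 -0.01 0 0 0 -1" --pt "0 0 0 0 0 0 -1" --pt "0 0 0 0 0 0 -1" --pt "0 0 0 0 0 0 -1"

```text
time: 6.53
tool_pos: [0.5411, 0.0149, 0.1412]
tool_rot: [-179.9, 0.1, -1.1]
contact_force: [-9.3, 3.7, 15.7]
width: 0.0127
```

```bash
python3 -c "
from h import *
o=observe();print(o['contact_force'],o['ft_torque'],o['tool_rot'],o['tool_pos'])"
```

```text
[-9.26291425  3.67243977 15.65014922] [0.48459173 1.38756347 0.23051172] [-1.79930951e+02  8.39807193e-02 -1.05474735e+00] [0.54113998 0.01491981 0.14117746]
```

The torque rose to 0.23 N·m at 87° of turn, so the knob is at its stop. I'll ease it up with the spring, then open and rise.

>>> arm_command --pt "0 0 0 0 0 0.008 -1" --pt "0 0 0 0 0 0.008 -1" --pt "0 0 0 0 0 0.008 -1" --pt "0 0 0 0 0 0.004 -1" --pt "0 0 0 0 0 0 0" --pt "0 0 0 0 0 0 0" --pt "0 0 0 0 0 0 0" --pt "0 0 0 0 0 0 0" --pt "0 0 0 0 0 0.03 0" --pt "0 0 0 0 0 0.06 0" --pt "0 0 0 0 0 0.08 0" --pt "0 0 0 0 0 0.08 0"

```text
time: 7.53
tool_pos: [0.542, 0.0139, 0.2244]
tool_rot: [-180.0, 0.1, -1.1]
contact_force: [0.6, -0.4, 0.4]
width: 0.0426
```

>>> arm_command --pt "0 0 0 -0.05 0.08 0.06 1" --pt "0 0 0 -0.05 0.08 0.02 1" --pt "0 0 0 -0.04 0.08 0 1" --pt "0 0 0 0 0.08 0 1" --pt "0 0 0 0 0.04 0 1" --pt "0 0 0 0 0 0 1" --pt "0 0 0 0 0 0 1" --pt "0 0 0 0 0 0 1"

```text
time: 8.2
tool_pos: [0.5006, 0.1211, 0.2474]
tool_rot: [180.0, 0.0, -1.1]
contact_force: [0.5, 0.7, 0.3]
width: 0.0856
```

```bash
python3 - <<'E'
from h import *
s=grab_frame("side")[:,:,::-1]; t=grab_frame("top")[:,:,::-1]
A=cv2.resize(s[190:290,260:360],(500,500),interpolation=cv2.INTER_CUBIC); B=cv2.resize(t[210:285,240:345],None,fx=2.85,fy=2.85)
B=cv2.copyMakeBorder(B,0,500-B.shape[0],0,0,0)
cv2.imwrite("pics/c2.png",np.hstack([A,B])); print(B.shape)
E
```

```text
(500, 299, 3)
```

View pics/c2.png

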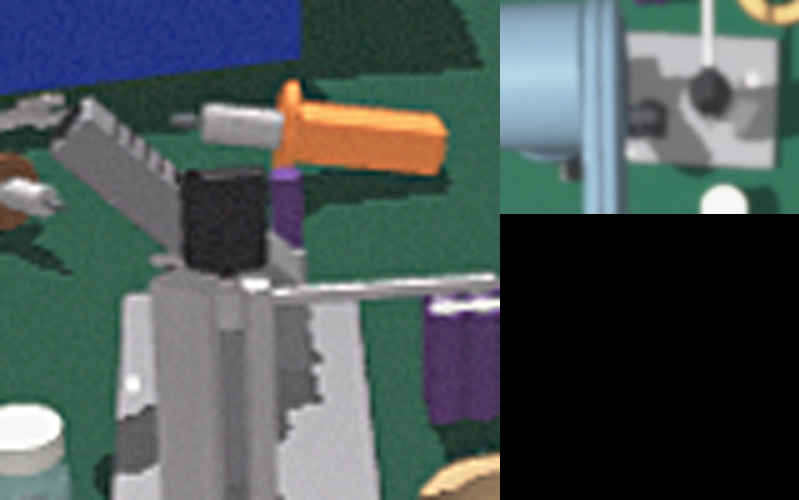

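The keeper arm now points to the back, from (270,290) to (500,280) in the crop. The knob bar has turned end-on, and the driver is still seated. Next I descend on the driver with the jaws along dock y.

>>> arm_command --pt "0 0 -0.015 0.005 0.037 0 1" --pt "0 0 0 0 0 -0.06 1" --pt "0 0 0 0 0 -0.07 1" --pt "0 0 0 0 0 -0.07 1" --pt "0 0 0 0 0 -0.06 1" --pt "0 0 0 0 0 -0.05 1" --pt "0 0 0 0 0 -0.04 1" --pt "0 0 0 0 0 0 1" --pt "0 0 0 0 0 0 1" --pt "0 0 0 0 0 0 1"

```text
time: 9.13
tool_pos: [0.5025, 0.1325, 0.1432]
tool_rot: [-180.0, -0.1, -3.8]
contact_force: [0.9, -0.3, 0.2]
width: 0.0849
```

>>> arm_command --pt "0 0 0 0 0 -0.045 1" --pt "0 0 0 0 0 -0.045 1" --pt "0 0 0 0 0 -0.045 1" --pt "0 0 0 0 0 0 1" --pt "0 0 0 0 0 0 1" --pt "0 0 0 0 0 0 1"

```text
time: 9.63
tool_pos: [0.5027, 0.133, 0.1033]
tool_rot: [-180.0, -0.1, -3.8]
contact_force: [0.0, -1.1, -0.5]
width: 0.0856
```

>>> arm_command --pt "0 0 0 0 0 -0.01 -0.1" --pt "0 0 0 0 0 0 -0.1" --pt "0 0 0 0 0 0 -0.1" --pt "0 0 0 0 0 0 -0.1" --pt "0 0 0 0 0 0 -1" --pt "0 0 0 0 0 0 -1" --pt "0 0 0 0 0 0 -1" --pt "0 0 0 0 0 0 -1" --pt "0 0 0 0 0 0 -1"

```text
time: 10.38
tool_pos: [0.5019, 0.1331, 0.0994]
tool_rot: [-180.0, -0.0, -3.8]
contact_force: [-1.3, 0.6, 5.5]
width: 0.0294
```

```bash
python3 - <<'E'
from h import *
s=grab_frame("side")[:,:,::-1]
cv2.imwrite("pics/s3.png",cv2.resize(s[150:290,220:380],(800,600*7//6-100),interpolation=cv2.INTER_CUBIC))
print(observe()["contact_force"],observe()["width"])
E
```

```text
[-1.24151568  0.48895186  5.50684853] 0.029185025361760826
```

View pics/s3.png

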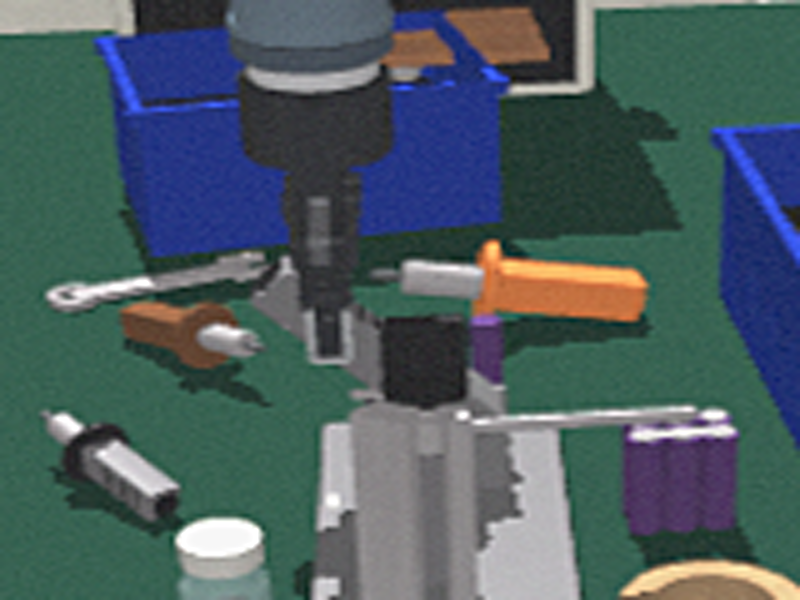

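The fingers hold the handle mid-grip at (328,335), width 29 mm. I'll draw it out along (-0.705, 0.047, 0.707).

>>> arm_command --pt "0 0 0 -0.007 0.0005 0.007 -1" --pt "0 0 0 -0.014 0.0009 0.014 -1" --pt "0 0 0 -0.014 0.0009 0.014 -1" --pt "0 0 0 -0.021 0.0014 0.021 -1" --pt "0 0 0 -0.021 0.0014 0.021 -1" --pt "0 0 0 -0.021 0.0014 0.021 -1"

```text
time: 10.93
tool_pos: [0.4716, 0.135, 0.1291]
tool_rot: [180.0, -0.0, -3.8]
contact_force: [2.4, -0.5, -2.3]
width: 0.0291
```

>>> arm_command --pt "0 0 0 -0.028 0.0019 0.028 -1" --pt "0 0 0 -0.028 0.0019 0.028 -1" --pt "0 0 0 -0.028 0.0019 0.028 -1" --pt "0 0 0 -0.028 0.0019 0.028 -1" --pt "0 0 0 -0.028 0.0019 0.028 -1" --pt "0 0 0 -0.028 0.0019 0.028 -1" --pt "0 0 0 0 0 0 -1" --pt "0 0 0 0 0 0 -1"

```text
time: 11.6
tool_pos: [0.422, 0.1385, 0.1795]
tool_rot: [-180.0, -0.1, -3.8]
contact_force: [0.4, -0.2, -2.8]
width: 0.0292
```

Drawn 113 mm and free, with 2.8 N of weight on the wrist. Now I lift, shift left and turn it level with the bit forward.

>>> arm_command --pt "0 0 0 0 0 0.06 -1" --pt "0 0 0 0 0 0.08 -1" --pt "0 0 0 0 0 0.08 -1" --pt "0 0 0 0 0.03 0.08 -1" --pt "0 0 0 0 0.06 0.08 -1" --pt "0 0 0 0 0.06 0.08 -1" --pt "0 0 0 0 0.06 0.08 -1" --pt "0 0 0 0 0.06 0.08 -1" --pt "0 0 0 0 0.05 0.06 -1" --pt "0 0 0 0 0.03 0.03 -1" --pt "0 0 0 0 0 0 -1"

```text
time: 12.52
tool_pos: [0.423, 0.2452, 0.3935]
tool_rot: [-179.9, -0.2, -3.7]
contact_force: [0.1, -1.0, -3.4]
width: 0.0295
```

>>> arm_command --pt "-0.0008 -0.012 0 0 0 0 -1" --pt "-0.0016 -0.024 0 0 0 0 -1" --pt "-0.0016 -0.024 0 0 0 0 -1" --pt "-0.0016 -0.024 0 0 0 0 -1" --pt "-0.0016 -0.024 0 0 0 0 -1" --pt "-0.0016 -0.024 0 0 0 0 -1" --pt "-0.0016 -0.024 0 0 0 0 -1" --pt "-0.0016 -0.024 0 0 0 0 -1" --pt "-0.0016 -0.024 0 0 0 0 -1" --pt "-0.0016 -0.024 0 0 0 0 -1" --pt "-0.0016 -0.022 0 0 0 0 -1" --pt "0 0 0 0 0 0 -1"

```text
time: 13.52
tool_pos: [0.4192, 0.2421, 0.3871]
tool_rot: [179.6, -44.9, -3.4]
contact_force: [-1.7, -0.1, -4.0]
width: 0.0293
```

>>> arm_command --pt "0 0 0 0 0 0 -1" --pt "0 0 0 0 0 0 -1" --pt "0 0 0 0 0 0 -1"

```text
time: 13.77
tool_pos: [0.4227, 0.2433, 0.3922]
tool_rot: [180.0, -45.0, -3.8]
contact_force: [0.4, 0.3, -3.7]
width: 0.0293
```

```bash
python3 - <<'E'
from h import *
o=observe(); M=R.from_euler('xyz',o["tool_rot"],degrees=True).as_matrix(); print(o["tool_pos"],M.round(3))
g=o["tool_pos"]-.019*M[:,2]
a=R.from_rotvec(np.radians(-45)*M[:,1]).apply(M[:,2]); b=R.from_rotvec(np.radians(45)*M[:,1]).apply(M[:,2]); print("grip",g,"axis cands",a,b)
q=proj("side",[g,o["tool_pos"]]); print(q)
s=grab_frame("side")[:,:,::-1]; c=q[0].astype(int); y0=max(0,c[1]-60); x0=c[0]-80; print(x0,y0)
cv2.imwrite("pics/s4.png",cv2.resize(s[y0:y0+120,x0:x0+160],(800,600),interpolation=cv2.INTER_CUBIC))
cv2.imwrite("pics/t4f.png",grab_frame("top")[:,:,::-1]); cv2.imwrite("pics/s4f.png",s)
E
```

```text
[0.42273555 0.24327252 0.39219782] [[ 0.705 -0.067  0.706]
 [-0.047 -0.998 -0.048]
 [ 0.708  0.    -0.706]]
grip [0.40931983 0.24418304 0.40562129] axis cands [ 8.34756428e-04 -3.98188041e-04 -9.99999572e-01] [ 9.97727420e-01 -6.73740093e-02  8.59687269e-04]
[[240.11826985 102.52308692]
 [246.0464504  107.86958951]]
160 42
```

View pics/s4.png

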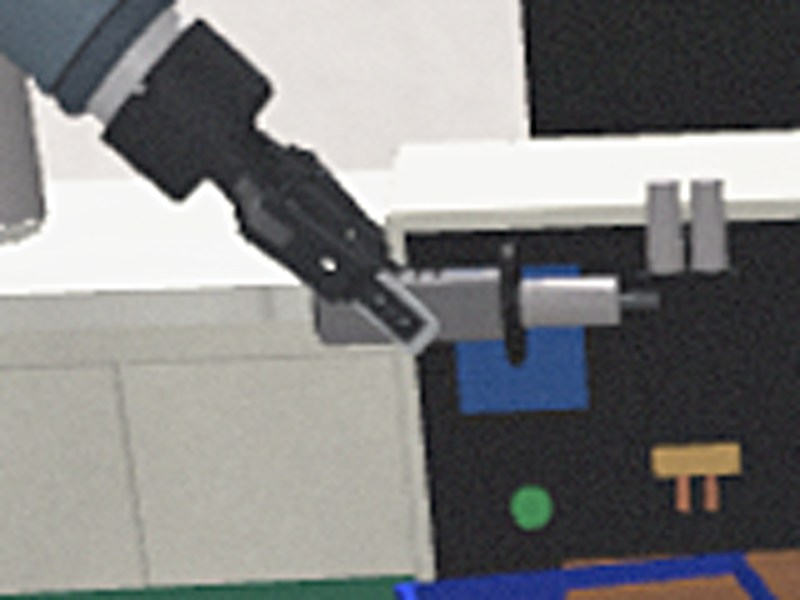

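The driver is held with the bit pointing forward. In the crop the guard centre is at (512,304), the bit tip at (658,299) and the nose end at (617,301). I'll compare that with a projected level line.

```bash
python3 - <<'E'
from h import *
g=np.array([.4093,.2442,.4056])
for d in (-4,-2,0,2,4):
    e=np.radians(d); a=np.array([.9977*np.cos(e),-.0674*np.cos(e),np.sin(e)])
    q=(proj("side",[g-.04*a,g+.056*a,g+.108*a,g+.128*a])-[160,42]+.5)*5-.5
    print(d,q.round(0).tolist(),"slope",np.degrees(np.arctan2(*(q[3]-q[1])[::-1])).round(2))
s=cv2.imread("pics/s4f.png")[80:130,215:300]; t=cv2.imread("pics/t4f.png")
c=proj("top",[g+.04*np.array([1,0,0])])[0].astype(int); print(c)
A=cv2.resize(s,None,fx=9,fy=9,interpolation=cv2.INTER_CUBIC)
B=cv2.resize(t[c[1]-40:c[1]+40,c[0]-40:c[0]+40],(320,320)); B=cv2.copyMakeBorder(B,0,450-320,0,0,0)
A=cv2.resize(A[:, :],(480,282)); A=cv2.copyMakeBorder(A,0,450-282,0,0,0)
cv2.imwrite("pics/f5.png",np.hstack([A,B]))
f=cv2.imread("pics/s4f.png"); cv2.imwrite("pics/dock5.png",np.hstack([f[190:310,230:390]]*1))
E
```

```text
-4 [[321.0, 301.0], [516.0, 310.0], [621.0, 315.0], [661.0, 317.0]] slope 2.66
-2 [[321.0, 304.0], [516.0, 306.0], [621.0, 307.0], [661.0, 308.0]] slope 0.65
0 [[321.0, 307.0], [516.0, 302.0], [621.0, 299.0], [661.0, 298.0]] slope -1.37
2 [[322.0, 309.0], [515.0, 298.0], [620.0, 292.0], [660.0, 289.0]] slope -3.41
4 [[322.0, 312.0], [515.0, 294.0], [619.0, 284.0], [659.0, 280.0]] slope -5.45
[200 274]
```

The observed points match the 0° prediction (302, 299, 298) within 1 to 2 crop pixels, so the driver is level to about 1°. One last look at the dock and bench.

```bash
python3 - <<'E'
from h import *
s=grab_frame("side")[:,:,::-1]; s0=cv2.imread("pics/side0.png")
k=lambda i:cv2.resize(i[190:315,220:387-67+60],(400,312),interpolation=cv2.INTER_CUBIC)
cv2.imwrite("pics/f6.png",np.hstack([k(s0),k(s)]))
o=observe(); print(o["time"],o["tool_pos"],o["contact_force"],o["width"],abs(o["joint_velocities"]).max())
E
```

```text
13.9167 [0.42267659 0.2432194  0.39218262] [-0.04149732  0.16823739 -3.52757527] 0.029320931728993336 0.4911139935309589
```

View pics/f6.png

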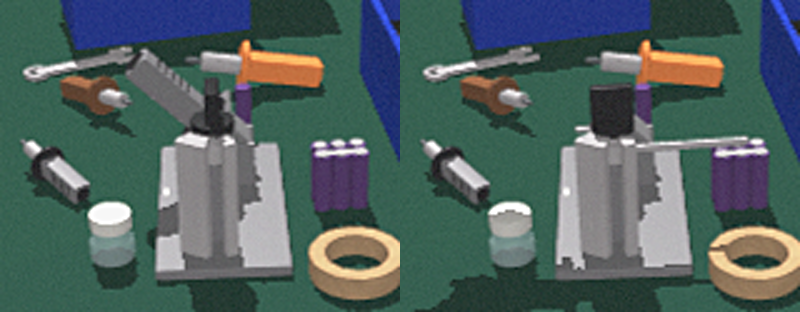

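Left is before, right is now. The neighbours are in the same places and the keeper points to the back. The knob's bar top is at row 85, where a sprung-up knob should be (about 86, against 93 if still pressed). I'll let it settle and hand in.

>>> arm_command --pt "0 0 0 0 0 0 -1" --pt "0 0 0 0 0 0 -1" --pt "0 0 0 0 0 0 -1" --pt "0 0 0 0 0 0 -1" --pt "0 0 0 0 0 0 -1" --pt "0 0 0 0 0 0 -1"

```text
time: 14.42
tool_pos: [0.4219, 0.2434, 0.3918]
tool_rot: [180.0, -45.1, -3.8]
contact_force: [0.5, -0.9, -2.3]
width: 0.029
```

```bash
python3 -c "
from cell import *
o=observe();print(o['time'],o['tool_pos'],o['tool_rot'],o['width'],o['joint_velocities']);print(close_job())"
```

```text
14.4167 [0.4219269  0.24341525 0.39183143] [179.9546632  -45.1012755   -3.76702658] 0.029011041239281006 [ 0.0098896   0.03089156  0.06199818  0.01380976 -0.15857535  0.07848853]
the job is handed in; nothing more can be done
None
```

The driver is out of its holster and held level, and I handed the job in at 14.4 s of the 56 s allowed.

- **Knob and keeper:** I gripped the bar, pressed it down about 7.7 mm and turned it 87° clockwise until the torque rose at the stop. I then let it spring up and released it. The pictures show the keeper arm pointing to the dock's back and the knob up; I judged "up" from the row of the bar's top edge, since the joint cannot be read directly.
- **Driver:** I gripped the large grey driver at mid-handle and drew it 113 mm along the holster axis. I then lifted it, moved it left and turned it level with the bit pointing forward.
- **Last checks:** The grip width is steady at 29 mm. The driver's axis is about 0.40 m above the bench and level to about 1° by the side picture. The joints are still to within 0.2°/s.
- **Other things on the bench:** Those in the before and after side view look unmoved: spanner, brown, orange and small grey drivers, jar, cell, cell pack and tape roll. The black cell tray was outside that last crop, and the arm did not go near it.
- **Disagreement:** In the first fit the knob's disc looked a few pixels lower in the side picture than its stated height. The grip and press worked anyway.

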